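# Snap the spout cap onto the open toner tin

### The job

One of the three toner tins still has its steel pouring spout uncovered. Take the cap that fits it (the middle-width one of the three in the tray) and press it straight down over the spout until it clicks and sits fully home, level on the collar. Finish while still holding it there, pressing it down firmly with the gripper (do not let go or back off), and leave everything else on the bench where it is.

Things in the scene. Friction and masses are not known exactly. Their poses are not given: they have to be found in the camera images.
- cap_center (a point): centre (half-way up) of the fitting snap cap: grey ribbed plastic cup, 44 mm wide, 36 mm tall, about 30 g, standing mouth down in the shallow aluminium tray. z points out of its closed top; its x axis lies across the tray's short side while it stands there. Three caps stand in a row along the tray's long side, 85 mm apart. Round: any yaw fits the spout.
- cap_mouth (a point): the same cap's mouth: centre of its lower edge, 18 mm below its centre. The mouth is 31 mm wide (a 5 mm high inner bead); the cavity above the bead is 38 mm wide and ends 30 mm above the edge. The tray's floor is 4 mm thick and its rim stands 8 mm above the bench.
- spout_seat (a point): on the uncovered spout's axis at the top face of its collar, where the cap's lower edge must end up (the fully home cap's centre is 18 mm above this point); z points up along the spout. The collar is 42 mm wide and rises 30 mm from the tin's lid. The steel spout stands 25 mm above the collar, 26 mm wide, tapering to 20 mm over its top 5 mm.
- spout_bumps (a point): on the spout's axis, 11 mm above the collar, at the height of four sprung steel bumps, 36 mm across. A cap set on rests on them with its edge about 16 mm above the collar; pushing it on takes about 8 to 12 N; below about 11 mm the resistance drops (the click), below 6 mm the bumps pull the cap down by themselves, until it stops hard on the collar.
- spout_top (a point): centre of the uncovered spout's open top end, 25 mm above the collar
- tin_open: the tin with the uncovered spout, fixed, 100 mm wide, 130 mm tall to the lid; origin at the centre of its underside, on the bench; the spout lies 18 mm from its axis towards its own -x; a low stirrer bar (top 18 mm above the lid) lies on the other side. The three tins stand in a row roughly along y, at least 110 mm apart.
- tin_b: another such tin, fixed, with a 44 mm cap already on its spout (cap top 196 mm above the bench); origin at the centre of its underside. The three tins change places.
- tin_c: the third such tin, fixed, also already capped; origin at the centre of its underside
- cap_small_center (a point): centre of the narrow cap in the tray, 29 mm wide, 36 mm tall, same plastic: does not fit, leave it
- cap_large_center (a point): centre of the wide cap in the tray, 66 mm wide, 26 mm tall, same plastic: does not fit, leave it. The three caps change places in the tray.
- bottle: white hardener bottle, 60 mm wide, 140 mm tall, loose on the bench; origin at the centre of its underside
- cup: empty white mixing cup, 80 mm wide, 100 mm tall, loose on the bench; origin at the centre of its underside
- spatula: spatula lying flat on the bench beyond the tray; loose
- wipes: low soft-cornered white pack 110 x 160 x 45 mm behind the tins; loose
There are look-alikes about, which are no part of the job. Leave any pink look-alike of the part that bears cap_center alone.

How it is judged:
By the outcome, as a careful person would: the job done as asked, in the order asked, and still so for the second after the job is handed in, while the arm keeps its last pose, push and grip.
It also fails if it takes over 48 s, if anything falls off the work surface, if the arm or the gripper's body presses on something with over 40 N, if the wrist force passes 120 N, or if a joint passes its speed limit or range.

### The arm

A 6-joint arm with a two-finger parallel gripper is mounted at the origin on the work surface. World frame = base frame: x ahead of the robot, y to its left, z up, the work surface at z = 0. Lengths are in m, angles in degrees, forces in N, time in s.
With the tool pointing down it reaches from about 0.325 to 0.9 m from the base axis. Payload 6.1 kg.
Tool frame: the origin (TCP) lies at the very end of the fingers, on their centre line; the grasp point (between the pads) lies r.grip_point_offset behind it (r.grip_point_offset is the distance from the TCP to the grasp point, in m); x points along the fingers, y is the direction in which the jaws open and shut, and the axes are right-handed (so a half turn about x gives the same grasp; the last joint's range is limited). The gripper opens to 87 mm and grips with 3 to 60 N. Pads are 19 mm wide; open, the fingers measure 117 mm over their backs; the gripper's body (75 mm by 190 mm) begins 51 mm behind the grasp point.
Start: joints at [-84.231, 12.628, 87.462, -0, 79.91, -7.225], TCP at [0.141, -0.609, 0.223] pointing down, gripper open.
Joint ranges: [-170.65, 170.65], [-52.31, 119.04], [5.05, 147.46], [-71.25, 251.25], [11.57, 151.72], [-153.62, 153.62]. Speed limits (degrees/s): [147.25, 147.25, 172.46, 180, 180, 180].

### API

Orientations are given as a 3x3 rotation matrix whose columns are the frame's x, y, z axes.
In Python, from bench import r gives the robot as it stands.
- The arm moves only by the tool servo_tool, never from a script. Its argument "plan" is a list of rows, each an object with "offset": the shift along the tool's x, y, z in mm, a list of three; "delta_rot": the turn, a rotation vector about the tool's x, y, z in degrees, a list of three. A call has 1 to 20 rows; each row is the pose to reach, as a shift and turn from the pose measured when the call began, along the tool's axes at that moment; what a row does not reach only later rows make up. A row lasts 1/10 s, in which the tool goes at most 50 mm and 8.59 degrees, less where a joint would pass 70% of its speed; a pose out of reach is approached as far as the arm can. A call with a gripper value outside its range is refused whole. "claw" is the opening, from 0 (shut) to 1 (fully open), set as the call begins (left out, the last holds). The fingers move at their own pace and stop on an object; "force" is the grip in N (left out, the last holds). Time passes only in rows, so rows that repeat a pose let the fingers close. It gives the time, the measured TCP pose, the force and the opening at its end, in the units of the state.
- r.state(): the state, without advancing time (a new reading comes with each control period).
- r.capture(name): name is "side" or "top"; returns (picture, depth): 480x640x3 uint8, blue, green, red; 480x640 float32, m along the optical axis (not along the pixel's ray), 0 where there is no reading.
- r.get_calibration(name): a dict with "fov_y" (degrees; the focal length in pixels is half the picture's height over the tangent of half this angle, whatever the lens; pixels are square), "cx", "cy" (the principal point, pixels), "R" (3x3) and "t" (3): a world point X has camera coordinates R X + t. Camera axes: x right, y down, z forward; pixel columns grow to the right and rows downward; lengths in m; the calibration is good to about 2 mm. A picture is of the moment at which its call begins. get_calibration takes no time and is no camera call.
- r.close_job(): hands the job in, once; it reports no verdict.
The state is a dict: "time": time; "qpos": joint angles; "dq": joint speeds; "joint_efforts": joint torques, N m; "tcp_pos": TCP position; "orientation": TCP orientation; "ft_force": force on the tool from outside, world axes, zero at the start; "wrist_torque": the same for the moment, N m; "grip_width": finger opening in m.
Only numpy, scipy, OpenCV 4.12 (cv2) and the standard library are available. Lean on these libraries where they do the work, as an engineer would, in place of code of your own. Each camera call takes 0.05 s, during which the arm holds its last target.

## Working session

There is one attempt and no reset: what is moved stays moved. The work goes in short steps, Python scripts to look and compute and a tool call to move; the robot and the scene stay as the last step left them, time stands still between calls to the robot, and variables do not carry over. Pictures are saved under pics/ and viewed, and the job is handed in when it is done.

Besides the shell and the picture viewer there is one more tool, called by a JSON object that holds its "op" and its "data". servo_tool: Moves the arm, as the interface text tells. Its arguments: {"type":"object","properties":{"plan":{"type":"array","items":{"type":"object","properties":{"offset":{"type":"array","items":{"type":"number"}},"delta_rot":{"type":"array","items":{"type":"number"}}}}},"claw":{"type":"number"},"force":{"type":"number"}},"required":["plan"]}

```bash
mkdir -p pics; ls; python3 - <<'E'
from bench import r
import cv2,numpy as np
print(r.state(), r.grip_point_offset)
for n in("side","top"):
    p,d=r.capture(n); cv2.imwrite(f"pics/{n}0.png",p); np.save(f"pics/{n}0.npy",d)
    print(n,r.get_calibration(n))
E
```

```text
pics
{'time': 0.0, 'qpos': array([-8.42301975e+01,  1.26751451e+01,  8.75250941e+01,  6.28833935e-04,
        7.99113050e+01, -7.22561277e+00]), 'dq': array([-0.01636809, -0.05116459, -0.01605847,  0.07021966,  0.01302859,
       -0.0038327 ]), 'joint_efforts': array([-2.14963118e-03, -4.94609141e+01, -3.87382078e+01,  6.96585956e-02,
        5.71877381e-02, -1.59834640e-04]), 'tcp_pos': array([ 0.14047612, -0.60837126,  0.22144451]), 'orientation': array([[-1.84966127e-04,  2.24871024e-01, -9.74388520e-01],
       [ 1.93803667e-03, -9.74386626e-01, -2.24870955e-01],
       [-9.99998105e-01, -1.92999419e-03, -2.55579771e-04]]), 'ft_force': array([ 0.84492795, -0.0152527 , -0.78410414]), 'wrist_torque': array([ 0.01041318,  0.03398126, -0.00686229]), 'grip_width': 0.08700119341671846} 0.0187
side {'fov_y': 53.974536652742856, 'cx': 316.1512307300655, 'cy': 248.6894976015975, 'R': array([[-0.97375742, -0.22757471, -0.00249731],
       [-0.15127721,  0.65541216, -0.73996629],
       [ 0.17003438, -0.72016988, -0.67263932]]), 't': array([0.5610258 , 0.22266335, 1.04139259])}
top {'fov_y': 43.86542203508666, 'cx': 328.79761914741425, 'cy': 236.20805627846792, 'R': array([[ 0.02773092, -0.99954964,  0.01146774],
       [-0.98740044, -0.02917822, -0.15552813],
       [ 0.1557927 , -0.00701031, -0.9877649 ]]), 't': array([-0.08247609,  0.59083873,  1.30678259])}
```

View pics/top0.png

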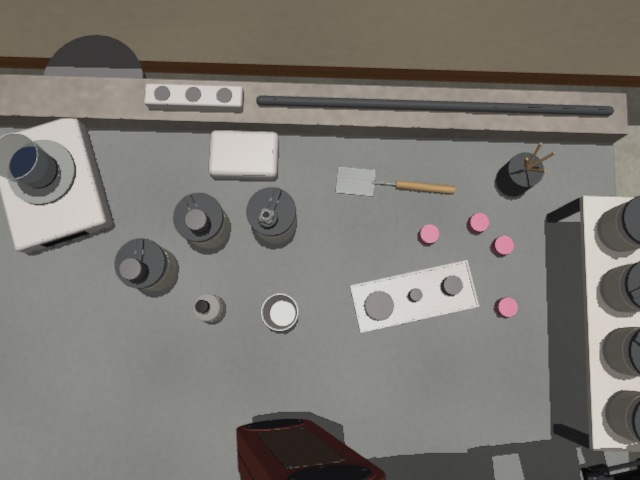

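View pics/side0.png

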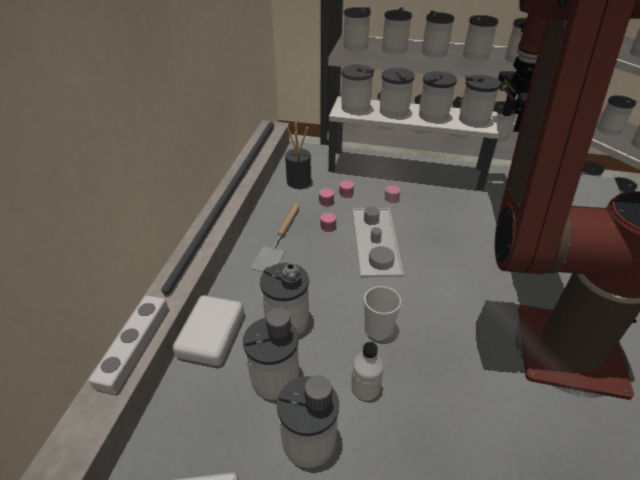

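The top view shows the open spout at about (267,215). The tray caps are large (378,305), small (415,295) and middle (452,285). I'll measure these next.

```bash
cat > h.py <<'E'
import numpy as np,cv2
from bench import r
def cal(n):
    c=r.get_calibration(n); f=240/np.tan(np.radians(c['fov_y']/2)); return c,f
def cloud(n,d):
    c,f=cal(n); v,u=np.mgrid[:480,:640]
    P=np.stack([(u-c['cx'])/f*d,(v-c['cy'])/f*d,d],-1)
    return (P-c['t'])@c['R']
def proj(n,X):
    c,f=cal(n); p=np.asarray(X)@c['R'].T+c['t']; return p[...,:2]/p[...,2:]*f+[c['cx'],c['cy']]
def ray(n,u,v,z):
    c,f=cal(n); d=c['R'].T@np.array([(u-c['cx'])/f,(v-c['cy'])/f,1]); o=-c['R'].T@c['t']
    return o+d*(z-o[2])/d[2]
E
python3 - <<'E'
from h import *
d=np.load("pics/top0.npy");p=cv2.imread("pics/top0.png")
W=cloud("top",d)
for nm,(u,v) in dict(mid=(452,285),small=(415,295),large=(378,305),bottle=(207,307),cup=(280,312),b=(196,219),c=(131,268),op=(270,225),bench=(330,380),spout=(267,215)).items(): print(nm,W[v,u].round(4))
def comp(u0,u1,v0,v1,z0,z1):
    m=np.zeros((480,640),bool); s=np.s_[v0:v1,u0:u1]; m[s]=(W[s][...,2]>z0)&(W[s][...,2]<z1)
    P=W[m]; uv=np.argwhere(m)
    (c,rad)=cv2.minEnclosingCircle(P[:,:2].astype(np.float32))
    print(len(P),P.mean(0).round(4),np.array(c).round(4),round(rad,4),P.min(0).round(3),P.max(0).round(3))
comp(435,470,268,302,.033,.05)
comp(408,424,286,304,.033,.05)
comp(360,398,286,324,.024,.04)
comp(245,300,185,250,.165,.2)
comp(245,300,185,250,.14,.2)
comp(245,300,185,250,.125,.137)
comp(170,230,190,250,.19,.21)
comp(115,170,240,290,.19,.21)
a=cv2.resize(p[180:260,235:315],(480,480),interpolation=cv2.INTER_CUBIC);b=cv2.resize(p[260:330,345:485],(800,400),interpolation=cv2.INTER_CUBIC)
cv2.imwrite("pics/za.png",a);cv2.imwrite("pics/zb.png",b)
E
```

```text
mid [ 0.491  -0.3476  0.0364]
small [ 0.4657 -0.2629  0.0422]
large [ 0.4416 -0.1813  0.0291]
bottle [0.4227 0.1837 0.1357]
cup [0.4203 0.0412 0.0047]
b [0.5973 0.2056 0.1924]
c [0.4933 0.3264 0.2003]
op [0.5953 0.0584 0.1588]
bench [ 0.271  -0.0777  0.0006]
spout [0.6112 0.063  0.1855]
299 [ 0.4906 -0.3474  0.0397] [ 0.4905 -0.3483] 0.0226 [ 0.47  -0.371  0.033] [ 0.512 -0.326  0.048]
127 [ 0.4667 -0.2637  0.0397] [ 0.4662 -0.2643] 0.0148 [ 0.452 -0.277  0.033] [ 0.48  -0.25   0.047]
649 [ 0.4408 -0.1826  0.0297] [ 0.4409 -0.1828] 0.033 [ 0.41  -0.215  0.024] [ 0.473 -0.152  0.038]
188 [0.6104 0.0654 0.1808] [0.6102 0.0658] 0.0188 [0.594 0.05  0.166] [0.628 0.083 0.191]
761 [0.6249 0.0618 0.1554] [0.6285 0.061 ] 0.0518 [0.577 0.01  0.14 ] [0.679 0.112 0.191]
554 [0.6288 0.0581 0.1351] [0.6291 0.061 ] 0.0533 [0.576 0.008 0.126] [0.682 0.113 0.137]
368 [0.5958 0.2065 0.1958] [0.5959 0.2064] 0.0225 [0.574 0.185 0.19 ] [0.618 0.228 0.202]
383 [0.4922 0.3299 0.196 ] [0.4923 0.3314] 0.0226 [0.47  0.309 0.19 ] [0.514 0.352 0.203]
```

View pics/za.png

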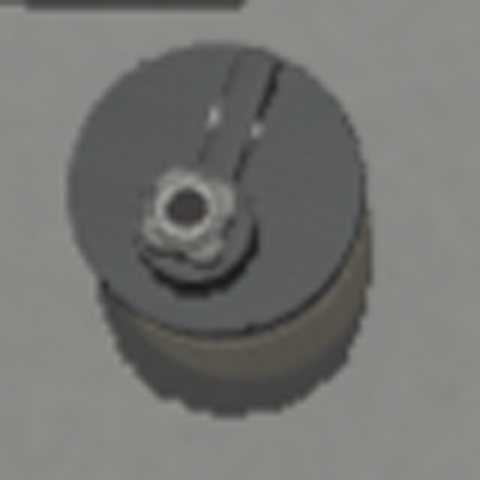

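View pics/zb.png

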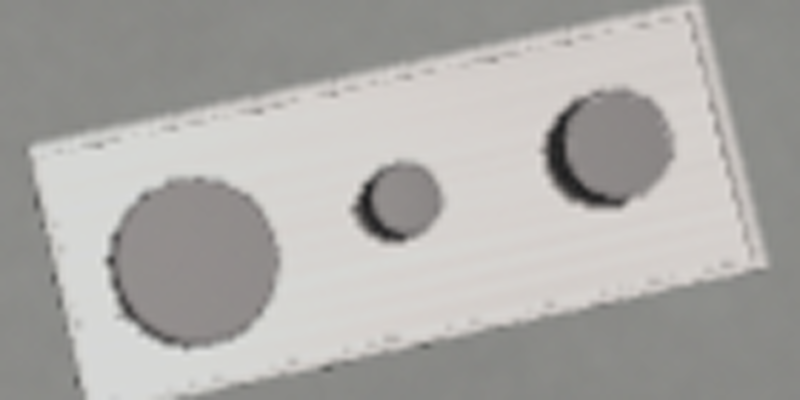

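```bash
python3 - <<'E'
from h import *
cap=ray("top",453.4,285.2,.040); sp=ray("top",266.0,214.3,.185); lg=ray("top",378.6,305.3,.030);print(cap,sp,lg)
print(proj("side",[cap,sp,sp-[0,0,.025]]))
p=cv2.imread("pics/side0.png")
a=cv2.resize(p[250:330,250:330],(480,480),interpolation=cv2.INTER_CUBIC);b=cv2.resize(p[195:235,352:392],(320*3//2,480),interpolation=cv2.INTER_CUBIC)
cv2.imwrite("pics/zc.png",np.hstack([a,b][:1]+[b[:, :320]]))
E
```

```text
[ 0.49036169 -0.349986    0.04      ] [0.61269364 0.06510233 0.185     ] [ 0.44089754 -0.1825477   0.03      ]
[[373.08628944 210.11115235]
 [291.5447894  265.98418935]
 [291.99199047 274.4877275 ]]
```

View pics/zc.png

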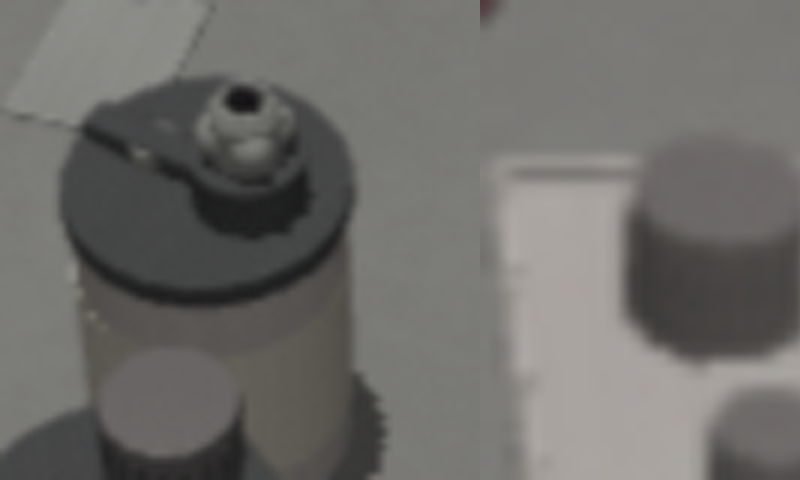

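{"op": "servo_tool", "data": {"plan": [{"offset":[5,-12,-27],"delta_rot":[0,0,0]},{"offset":[14,-28,-65],"delta_rot":[-1,0,0]},{"offset":[25,-46,-105],"delta_rot":[-1,0,0]},{"offset":[37,-63,-145],"delta_rot":[-2,0,0]},{"offset":[50,-80,-185],"delta_rot":[-2,0,0]},{"offset":[62,-98,-225],"delta_rot":[-2,0,0]},{"offset":[74,-115,-265],"delta_rot":[-3,0,0]},{"offset":[86,-132,-305],"delta_rot":[-3,0,0]},{"offset":[98,-149,-345],"delta_rot":[-3,0,0]},{"offset":[110,-163,-378],"delta_rot":[-3.5,0,0]},{"offset":[121,-173.5,-399.5],"delta_rot":[-3.5,0,0]},{"offset":[121,-173.5,-399.5],"delta_rot":[-3.5,0,0]},{"offset":[121,-173.5,-399.5],"delta_rot":[-3.5,0,0]},{"offset":[121,-173.5,-399.5],"delta_rot":[-3.5,0,0]}], "claw": 0.7, "force": 30}}

```text
time: 1.5
tcp_pos: [0.4902, -0.3501, 0.1012]
orientation: [[-0.0, 0.283, -0.959], [0.001, -0.959, -0.283], [-1.0, -0.001, -0.0]]
ft_force: [0.4, 0.6, 0.7]
grip_width: 0.0612
```

```bash
python3 - <<'E'
from h import *
s=r.state();print(s['time'],s['tcp_pos'],s['orientation'],s['grip_width'],s['ft_force'])
R=s['orientation'];print("tool off",R.T@(np.array([.491,-.3495,.1])-s['tcp_pos'])*1e3)
p,d=r.capture("side");cv2.imwrite("pics/s1.png",p)
tip=s['tcp_pos'];print(proj("side",[tip,tip+R[:,1]*.03,tip-R[:,1]*.03,tip-[0,0,.07]]))
u,v=proj("side",tip).astype(int)
cv2.imwrite("pics/s1z.png",cv2.resize(p[v-70:v+70,u-70:u+70],(560,560),interpolation=cv2.INTER_CUBIC));print(u-70,v-70)
E
```

```text
1.5 [ 0.49018876 -0.3501471   0.10123188] [[-2.16320247e-04  2.83242578e-01 -9.59048276e-01]
 [ 1.24654354e-03 -9.59047477e-01 -2.83242624e-01]
 [-9.99999200e-01 -1.25676655e-03 -1.45612820e-04]] 0.06115904650142313 [0.37737878 0.62226055 0.74046815]
tool off [ 1.23251112 -0.38927347 -0.96112891]
[[374.89298127 192.55577283]
 [373.30230037 186.36937758]
 [376.53853136 198.95556257]
 [372.91388522 212.50896293]]
304 122
```

View pics/s1z.png

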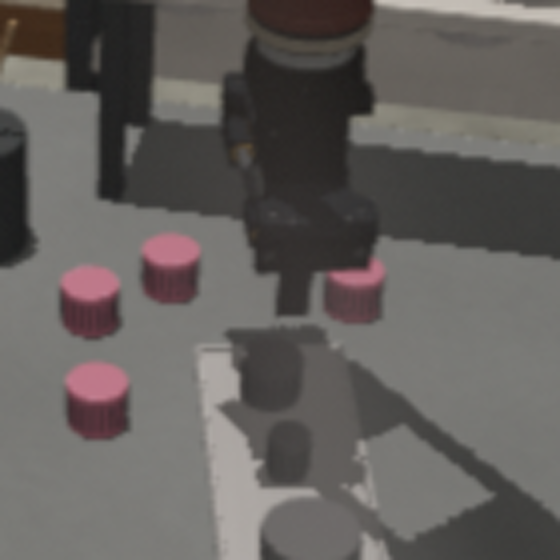

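{"op": "servo_tool", "data": {"plan": [{"offset":[20,-0.4,-1.5]},{"offset":[45,-0.4,-1.5]},{"offset":[68,-0.4,-1.5]},{"offset":[84,-0.4,-1.5]},{"offset":[92,-0.4,-1.5]},{"offset":[92,-0.4,-1.5]},{"offset":[92,-0.4,-1.5]}]}}

```text
validation failed for argument at $.pl...
```

```bash
python3 - <<'E'
from h import *
s=r.state();print(s['time'],s['tcp_pos'],s['ft_force'])
p,d=r.capture("side");cv2.imwrite("pics/s2z.png",cv2.resize(p[160:280,314:434],(600,600),interpolation=cv2.INTER_CUBIC))
print(proj("side",s['tcp_pos']))
E
```

```text
1.55 [ 0.49017339 -0.35041423  0.10147979] [ 0.94063883  0.23921727 -0.48390019]
[374.91900494 192.42849895]
```

View pics/s2z.png

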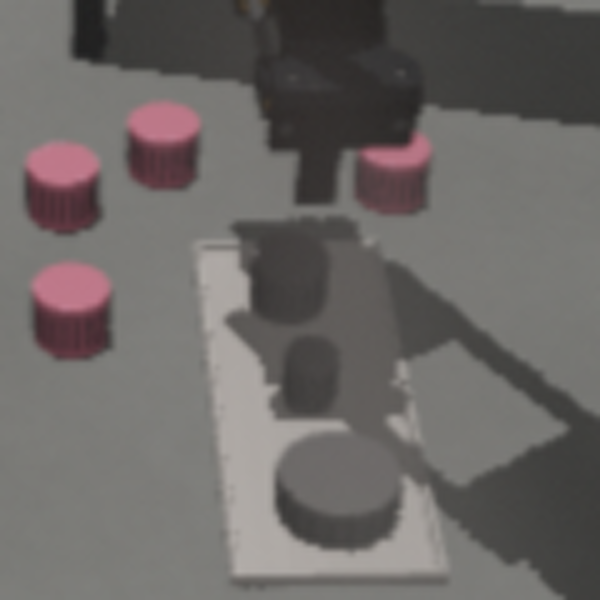

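The call was rejected because the rows lacked delta_rot, and the arm didn't move. I'm resending it with that filled in.

{"op": "servo_tool", "data": {"plan": [{"offset":[20,-0.4,-1.5],"delta_rot":[0,0,0]},{"offset":[45,-0.4,-1.5],"delta_rot":[0,0,0]},{"offset":[68,-0.4,-1.5],"delta_rot":[0,0,0]},{"offset":[84,-0.4,-1.5],"delta_rot":[0,0,0]},{"offset":[92,-0.4,-1.5],"delta_rot":[0,0,0]},{"offset":[92,-0.4,-1.5],"delta_rot":[0,0,0]},{"offset":[92,-0.4,-1.5],"delta_rot":[0,0,0]}]}}

```text
time: 2.3
tcp_pos: [0.492, -0.3503, 0.0105]
orientation: [[0.001, 0.282, -0.959], [0.0, -0.959, -0.282], [-1.0, 0.0, -0.001]]
ft_force: [0.3, -0.4, -0.5]
grip_width: 0.0609
```

```bash
python3 - <<'E'
from h import *
s=r.state();print(s['time'],s['tcp_pos'],s['ft_force'])
p,d=r.capture("side");cv2.imwrite("pics/s3z.png",cv2.resize(p[160:280,314:434],(600,600),interpolation=cv2.INTER_CUBIC))
R=s['orientation'];print(R)
E
```

```text
2.3 [ 0.49198312 -0.35030196  0.01047081] [ 0.25542539 -0.38966724 -0.50459166]
[[ 1.34914893e-03  2.82164368e-01 -9.59365128e-01]
 [ 6.22228729e-05 -9.59366023e-01 -2.82164543e-01]
 [-9.99999088e-01  3.20987536e-04 -1.31188472e-03]]
```

View pics/s3z.png

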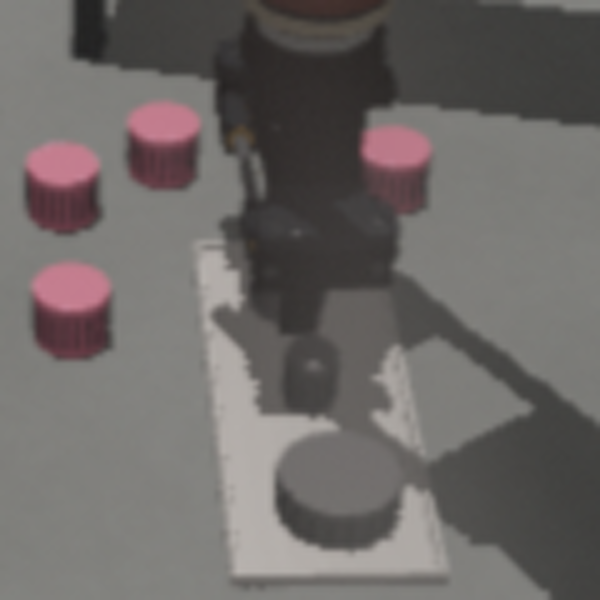

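{"op": "servo_tool", "data": {"plan": [{"offset":[0,0,0],"delta_rot":[0,0,0]},{"offset":[0,0,0],"delta_rot":[0,0,0]},{"offset":[0,0,0],"delta_rot":[0,0,0]},{"offset":[0,0,0],"delta_rot":[0,0,0]},{"offset":[0,0,0],"delta_rot":[0,0,0]},{"offset":[0,0,0],"delta_rot":[0,0,0]},{"offset":[0,0,0],"delta_rot":[0,0,0]},{"offset":[0,0,0],"delta_rot":[0,0,0]}], "claw": 0, "force": 55}}

```text
time: 3.15
tcp_pos: [0.4927, -0.3507, 0.0116]
orientation: [[0.003, 0.282, -0.959], [-0.001, -0.959, -0.282], [-1.0, 0.002, -0.002]]
ft_force: [-1.0, 0.3, 6.1]
grip_width: 0.0434
```

```bash
python3 - <<'E'
from h import *
s=r.state();print(s['time'],s['tcp_pos'],s['ft_force'],s['grip_width'],s['wrist_torque'])
E
```

```text
3.15 [ 0.49270944 -0.3507458   0.01160551] [-0.95727998  0.31377448  6.12559835] 0.043442461145870415 [0.22924599 0.08066941 0.00277223]
```

{"op": "servo_tool", "data": {"plan": [{"offset":[-8,0,0],"delta_rot":[0,0,0]},{"offset":[-25,0,0],"delta_rot":[0,0,0]},{"offset":[-55,0,0],"delta_rot":[0,0,0]},{"offset":[-90,0,0],"delta_rot":[0,0,0]},{"offset":[-130,0,0],"delta_rot":[0,0,0]},{"offset":[-170,0,0],"delta_rot":[0,0,0]},{"offset":[-205,0,0],"delta_rot":[0,0,0]},{"offset":[-235,0,0],"delta_rot":[0,0,0]},{"offset":[-252,0,0],"delta_rot":[0,0,0]},{"offset":[-260,0,0],"delta_rot":[0,0,0]},{"offset":[-260,0,0],"delta_rot":[0,0,0]},{"offset":[-260,0,0],"delta_rot":[0,0,0]}]}}

```text
time: 4.35
tcp_pos: [0.4916, -0.3501, 0.2707]
orientation: [[0.002, 0.282, -0.959], [-0.0, -0.959, -0.282], [-1.0, 0.001, -0.001]]
ft_force: [-0.2, 0.0, -0.7]
grip_width: 0.0434
```

```bash
python3 - <<'E'
from h import *
s=r.state();print(s['time'],s['tcp_pos'],s['ft_force'],s['grip_width'],s['wrist_torque'])
R=s['orientation'];print(R,"off",R.T@(np.array([.6145,.065,s['tcp_pos'][2]])-s['tcp_pos'])*1e3)
p,d=r.capture("side");cv2.imwrite("pics/s4.png",p)
u,v=proj("side",s['tcp_pos']).astype(int);print(u,v)
cv2.imwrite("pics/s4z.png",cv2.resize(p[v-60:v+60,u-60:u+60],(600,600),interpolation=cv2.INTER_CUBIC))
E
```

```text
4.35 [ 0.49156582 -0.35007553  0.27066915] [-0.22923688  0.0246449  -0.68303197] 0.043353604753282496 [-0.02790902  0.05383341 -0.0294882 ]
[[ 1.58830028e-03  2.82390465e-01 -9.59298234e-01]
 [-1.60911895e-04 -9.59299360e-01 -2.82391063e-01]
 [-9.99998726e-01  6.02884302e-04 -1.47821546e-03]] off [ 1.28465803e-01 -3.63466253e+02 -2.35144164e+02]
379 137
```

View pics/s4z.png

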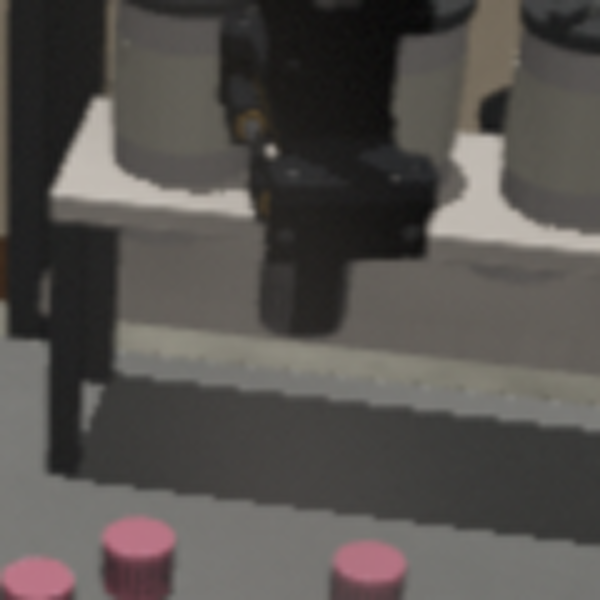

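The cap is in the gripper and upright. Next I'll carry it over to the spout.

{"op": "servo_tool", "data": {"plan": [{"offset":[0,-15,-10],"delta_rot":[0,0,0]},{"offset":[0,-42,-27],"delta_rot":[0,0,0]},{"offset":[0,-75,-48],"delta_rot":[0,0,0]},{"offset":[0,-110,-71],"delta_rot":[0,0,0]},{"offset":[0,-145,-94],"delta_rot":[0,0,0]},{"offset":[0,-180,-116],"delta_rot":[0,0,0]},{"offset":[0,-215,-139],"delta_rot":[0,0,0]},{"offset":[0,-250,-162],"delta_rot":[0,0,0]},{"offset":[0,-285,-184],"delta_rot":[0,0,0]},{"offset":[0,-315,-204],"delta_rot":[0,0,0]},{"offset":[0,-342,-221],"delta_rot":[0,0,0]},{"offset":[10,-358,-231],"delta_rot":[0,0,0]},{"offset":[25,-363.5,-235],"delta_rot":[0,0,0]},{"offset":[25,-363.5,-235],"delta_rot":[0,0,0]},{"offset":[25,-363.5,-235],"delta_rot":[0,0,0]},{"offset":[25,-363.5,-235],"delta_rot":[0,0,0]}]}}

```text
time: 6.0
tcp_pos: [0.6141, 0.0641, 0.2456]
orientation: [[0.001, 0.281, -0.96], [0.0, -0.96, -0.281], [-1.0, -0.0, -0.001]]
ft_force: [0.6, -0.1, 0.5]
grip_width: 0.043
```

```bash
cat > look.py <<'E'
import sys
from h import *
k=sys.argv[1]
s=r.state();t=s['tcp_pos'];R=s['orientation'];print(s['time'],t,s['ft_force'],s['grip_width'],s['wrist_torque']);print(R.round(4).tolist())
p,d=r.capture("side");cv2.imwrite(f"pics/{k}.png",p)
print("tcp",proj("side",t),"capbottom est",proj("side",t+R[:,0]*.007),"offs",(R.T@(np.array([.6145,.065,t[2]])-t)*1e3).round(2))
cv2.imwrite(f"pics/{k}z.png",cv2.resize(p[190:310,230:350],(600,600),interpolation=cv2.INTER_CUBIC))
E
python3 look.py s5
```

```text
6.0 [0.61412185 0.06411052 0.24555228] [ 0.60376252 -0.10034512  0.48903998] 0.04304449739683226 [ 0.01007972 -0.03121661  0.02860028]
[[0.0008, 0.2812, -0.9597], [0.0003, -0.9597, -0.2812], [-1.0, -0.0001, -0.0008]]
tcp [289.83368103 243.68608343] capbottom est [289.97156185 246.31066717] offs [ 0.   -0.75 -0.61]
```

View pics/s5z.png

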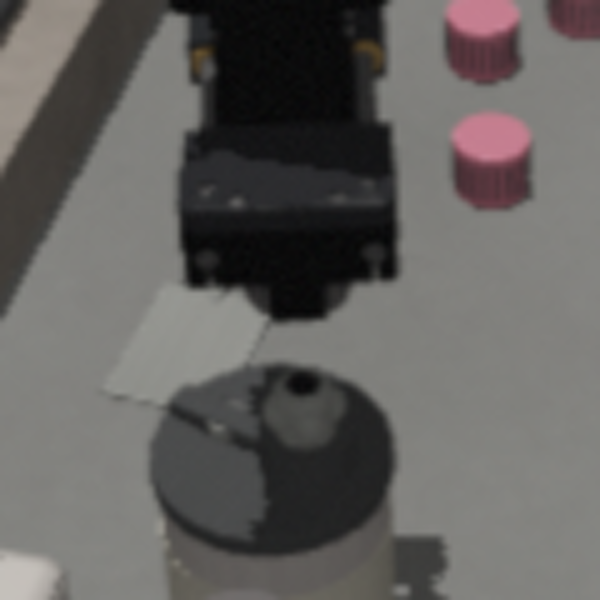

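{"op": "servo_tool", "data": {"plan": [{"offset":[15,-0.7,-0.3],"delta_rot":[0,0,0]},{"offset":[30,-0.7,-0.3],"delta_rot":[0,0,0]},{"offset":[42,-0.7,-0.3],"delta_rot":[0,0,0]},{"offset":[50,-0.7,-0.3],"delta_rot":[0,0,0]},{"offset":[55,-0.7,-0.3],"delta_rot":[0,0,0]},{"offset":[57,-0.7,-0.3],"delta_rot":[0,0,0]},{"offset":[57,-0.7,-0.3],"delta_rot":[0,0,0]}]}}

```text
time: 6.75
tcp_pos: [0.6146, 0.0649, 0.1888]
orientation: [[0.001, 0.281, -0.96], [0.0, -0.96, -0.281], [-1.0, 0.0, -0.001]]
ft_force: [0.4, -0.6, -0.6]
grip_width: 0.0433
```

```bash
python3 look.py s6
```

```text
6.75 [0.61457105 0.06487429 0.18884143] [ 0.36827973 -0.57023001 -0.6133359 ] 0.043312077267336165 [ 0.00687371 -0.00461256 -0.00129184]
[[0.0014, 0.281, -0.9597], [0.0004, -0.9597, -0.281], [-1.0, 0.0, -0.0014]]
tcp [290.62587222 264.43339356] capbottom est [290.75243867 266.85658104] offs [-0.   -0.14  0.03]
```

View pics/s6z.png

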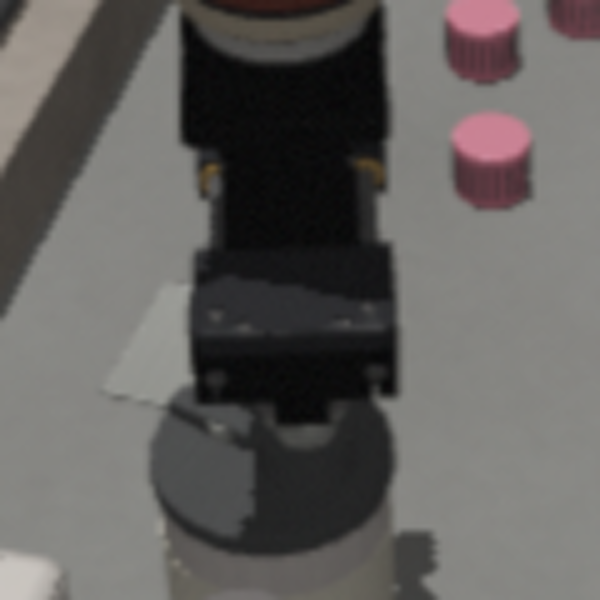

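{"op": "servo_tool", "data": {"plan": [{"offset":[2,0,0],"delta_rot":[0,0,0]},{"offset":[4,0,0],"delta_rot":[0,0,0]},{"offset":[6,0,0],"delta_rot":[0,0,0]},{"offset":[6,0,0],"delta_rot":[0,0,0]}]}}

```text
time: 7.2
tcp_pos: [0.6148, 0.0653, 0.1838]
orientation: [[0.002, 0.281, -0.96], [0.001, -0.96, -0.281], [-1.0, -0.0, -0.003]]
ft_force: [-1.3, 1.2, 2.5]
grip_width: 0.0431
```

{"op": "servo_tool", "data": {"plan": [{"offset":[1.5,0,0],"delta_rot":[0,0,0]},{"offset":[3,0,0],"delta_rot":[0,0,0]},{"offset":[3,0,0],"delta_rot":[0,0,0]}]}}

```text
time: 7.5
tcp_pos: [0.6151, 0.0656, 0.1822]
orientation: [[0.003, 0.281, -0.96], [0.001, -0.96, -0.281], [-1.0, -0.0, -0.004]]
ft_force: [-2.9, 1.5, 6.5]
grip_width: 0.0428
```

{"op": "servo_tool", "data": {"plan": [{"offset":[1,-0.8,0.8],"delta_rot":[0,0,0]},{"offset":[3,-0.8,0.8],"delta_rot":[0,0,0]},{"offset":[5,-0.8,0.8],"delta_rot":[0,0,0]},{"offset":[5,-0.8,0.8],"delta_rot":[0,0,0]}], "force": 60}}

```text
time: 7.9
tcp_pos: [0.6145, 0.0661, 0.178]
orientation: [[0.005, 0.281, -0.96], [0.001, -0.96, -0.281], [-1.0, 0.0, -0.005]]
ft_force: [-0.5, 0.2, 3.5]
grip_width: 0.0432
```

```bash
python3 look.py s7
```

```text
7.9 [0.61450184 0.06612973 0.17795744] [-0.45885722  0.18407194  3.50042594] 0.043162741411568374 [0.03311394 0.1743837  0.00688063]
[[0.0048, 0.2813, -0.9596], [0.0013, -0.9596, -0.2813], [-1.0, 0.0001, -0.0049]]
tcp [290.70089407 268.61048717] capbottom est [290.81463962 270.99812466] offs [-0.    1.08  0.32]
```

View pics/s7z.png

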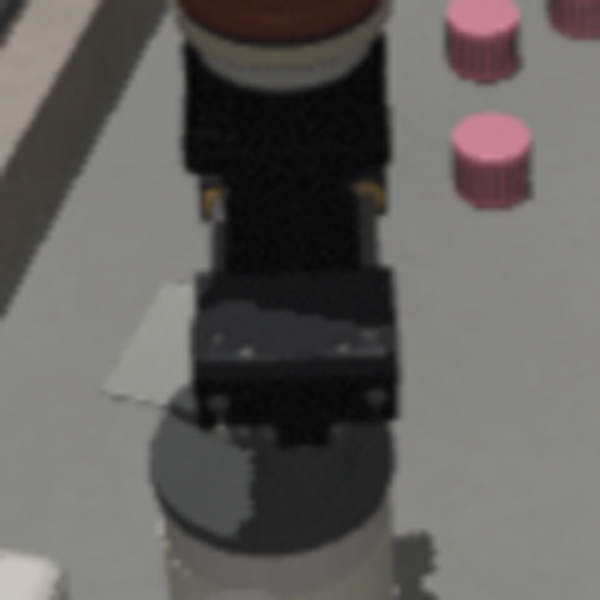

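{"op": "servo_tool", "data": {"plan": [{"offset":[2,0,0],"delta_rot":[0,-0.3,0]},{"offset":[4,0,0],"delta_rot":[0,-0.3,0]},{"offset":[6,0,0],"delta_rot":[0,-0.3,0]},{"offset":[8,0,0],"delta_rot":[0,-0.3,0]},{"offset":[8,0,0],"delta_rot":[0,-0.3,0]}]}}

```text
time: 8.45
tcp_pos: [0.6139, 0.0661, 0.1684]
orientation: [[-0.002, 0.281, -0.96], [-0.0, -0.96, -0.281], [-1.0, -0.0, 0.002]]
ft_force: [-0.1, -0.0, -1.8]
grip_width: 0.043
```

{"op": "servo_tool", "data": {"plan": [{"offset":[1.5,0,0],"delta_rot":[0,0.1,0]},{"offset":[3,0,0],"delta_rot":[0,0.1,0]},{"offset":[3,0,0],"delta_rot":[0,0.1,0]}]}}

```text
time: 8.75
tcp_pos: [0.6142, 0.0661, 0.1676]
orientation: [[0.001, 0.281, -0.96], [0.0, -0.96, -0.281], [-1.0, -0.0, -0.001]]
ft_force: [-5.5, -0.0, 9.9]
grip_width: 0.043
```

{"op": "servo_tool", "data": {"plan": [{"offset":[1.5,0,0],"delta_rot":[0,0,0]},{"offset":[3,0,0],"delta_rot":[0,0,0]},{"offset":[3,0,0],"delta_rot":[0,0,0]}]}}

```text
time: 9.05
tcp_pos: [0.6143, 0.0661, 0.1676]
orientation: [[0.001, 0.282, -0.96], [-0.0, -0.96, -0.282], [-1.0, 0.0, -0.001]]
ft_force: [-7.8, -1.9, 15.1]
grip_width: 0.0433
```

```bash
python3 look.py s8
```

```text
9.05 [0.61431002 0.06611488 0.16755023] [-7.79687918 -1.87303363 15.06160642] 0.04327477440245123 [-0.04861089  1.47586953 -0.01275348]
[[0.0015, 0.2816, -0.9595], [-0.0, -0.9595, -0.2816], [-1.0, 0.0004, -0.0014]]
tcp [290.98447369 272.16129885] capbottom est [291.10781093 274.51405608] offs [0.   1.12 0.13]
```

View pics/s8z.png

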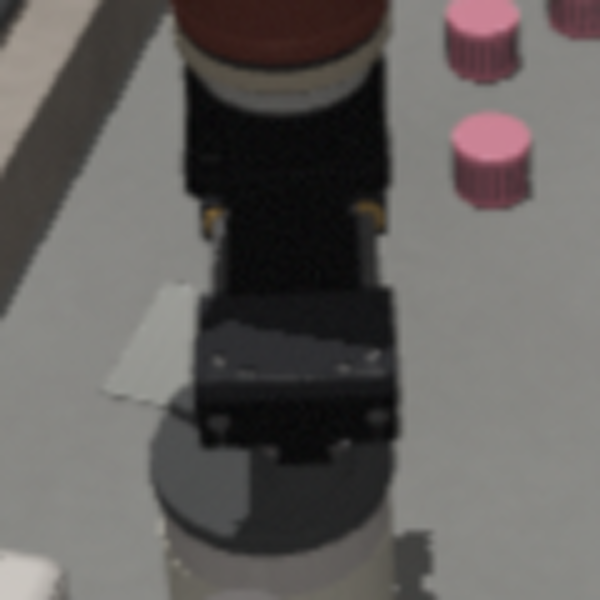

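The cap has stopped hard at TCP z 0.1676, which is the expected home height. I'll press a bit harder and relieve the sideways load.

{"op": "servo_tool", "data": {"plan": [{"offset":[3,0,0.5],"delta_rot":[0,0,0]},{"offset":[4,0,1],"delta_rot":[0,0,0]},{"offset":[5,-0.3,1.5],"delta_rot":[0,0,0]},{"offset":[5,-0.3,1.5],"delta_rot":[0,0,0]},{"offset":[5,-0.3,1.5],"delta_rot":[0,0,0]}]}}

```text
time: 9.6
tcp_pos: [0.6143, 0.0661, 0.1675]
orientation: [[0.006, 0.282, -0.959], [-0.0, -0.959, -0.282], [-1.0, 0.002, -0.006]]
ft_force: [-8.3, -0.1, 20.7]
grip_width: 0.0427
```

```bash
python3 look.py s9; python3 - <<'E'
from h import *
p,d=r.capture("top");cv2.imwrite("pics/t9.png",p)
s=r.state();print(s['tcp_pos'],s['ft_force'],s['grip_width'])
E
```

```text
9.6 [0.61433667 0.06610908 0.16751902] [-8.27680102 -0.07331732 20.73274909] 0.04272535484199559 [0.06744762 1.44542335 0.00600323]
[[0.0063, 0.2817, -0.9595], [-0.0, -0.9595, -0.2818], [-1.0, 0.0018, -0.006]]
tcp [290.97348813 272.16788611] capbottom est [291.08125753 274.51795665] offs [0.   1.11 0.16]
[0.61433247 0.06612364 0.16752931] [-8.2530636  -0.25564384 20.9850574 ] 0.04263846101687057
```

View pics/s9.png

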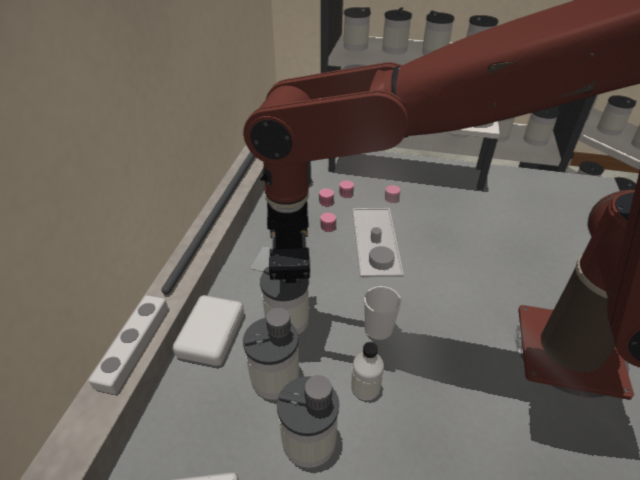

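View pics/t9.png

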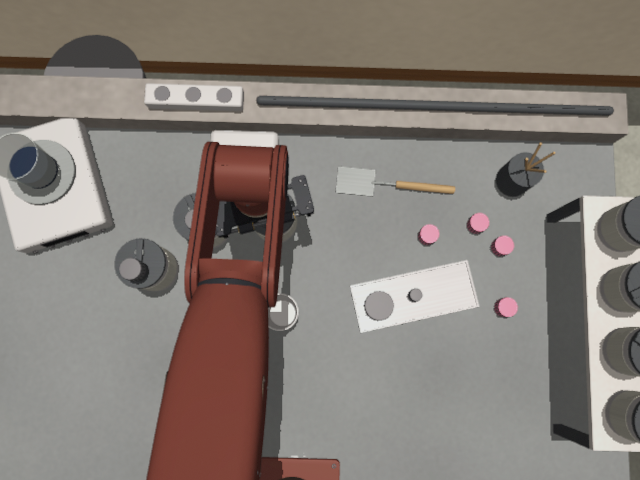

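```bash
python3 - <<'E'
from bench import r
s=r.state();print(s['time'],s['tcp_pos'],s['ft_force'],s['grip_width']);print(r.close_job())
E
```

```text
9.7 [0.61433247 0.06612364 0.16752931] [-8.2530636  -0.25564384 20.9850574 ] 0.04263846101687057
the job is handed in; nothing more can be done
None
```

The 44 mm cap is on the uncovered spout, fully home on the collar, and the job was handed in at 9.7 s with the gripper still holding it. It was pressing down with about 21 N, gripping at 60 N.

- **Seating:** resistance began at TCP height 0.183 m. It peaked at about 6.5 N in the readings, slightly below the 8–12 N given. It then dropped, turned into a downward pull of about 1.8 N, and ended in a hard stop at 0.1675 m. The expected home height was about 0.167 m, and the travel of about 15.5 mm matches the 16 mm given.
- **Rest of the bench:** the last pictures show the other two caps, the pink look-alikes, tray, spatula and cup where they were. The bottle is visible only in the side view and looks unmoved. The arm partly hid the wipes and one capped tin.
- **Not perfect:** a sideways force of about 8 N and a tool tilt of about 0.35° remained at the end, and one correction did not remove them. The gripper hides the seated cap in both views, so fully home and level rest on the forces, height and tool tilt rather than on a direct picture. One move call was refused for a missing field and moved nothing.

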